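Snap the lid rim shut on a nut tub

TASK

The lid of the large steel tub is only lying on: press its rim down corner by corner with the fingertips until all four corner sections have clicked fully down. Shut the corner with the pull tab first, while the others are still up, then the other three in any order. Do not lift, tip or shove the tub, leave everything else on the counter where it is, and finish clear of everything.

Things in the scene. Friction and masses are not known exactly. Their poses are not given: they have to be found in the camera images.
- tub: the large steel storage tub with a white press-on lid, loose on the counter, about 1.4 kg full, 150 x 120 mm over the rim (x by y of its own axes). The lid's rim is in four L-shaped corner sections that all start 8 mm too high, a dark gasket showing below them: tops 79 mm above the counter while open, 71 mm when shut; the fixed middle panel's top is at 68 mm. Origin at the centre of its underside, z up
- tabbed_press (a point): middle of the flat 30 x 30 mm top of the rim section at the +x +y corner of the tub; the only one with a pull tab, a flat round-ended tongue 24 mm wide standing out about 35 mm diagonally from the corner; the place to press, 15 mm in from both rim edges; on the top surface and moving down with it
- tabbed_section (a joint): how far that section is pressed down, in m: 0 = open (standing proud), 0.008 = shut against its stop. It resists with about 7 N at first and less towards the middle, springs back up if let go before about half-way, and past half-way snaps down and stays
- second_press (a point): middle of the flat 30 x 30 mm top of the rim section at the -x +y corner of the tub; the place to press, 15 mm in from both rim edges; on the top surface and moving down with it
- second_section (a joint): how far that section is pressed down, in m: 0 = open (standing proud), 0.008 = shut against its stop. It resists with about 7 N at first and less towards the middle, springs back up if let go before about half-way, and past half-way snaps down and stays
- opposite_press (a point): middle of the flat 30 x 30 mm top of the rim section at the -x -y corner of the tub, diagonally opposite the tab; the place to press, 15 mm in from both rim edges; on the top surface and moving down with it
- opposite_section (a joint): how far that section is pressed down, in m: 0 = open (standing proud), 0.008 = shut against its stop. It resists with about 7 N at first and less towards the middle, springs back up if let go before about half-way, and past half-way snaps down and stays
- fourth_press (a point): middle of the flat 30 x 30 mm top of the rim section at the +x -y corner of the tub; the place to press, 15 mm in from both rim edges; on the top surface and moving down with it
- fourth_section (a joint): how far that section is pressed down, in m: 0 = open (standing proud), 0.008 = shut against its stop. It resists with about 7 N at first and less towards the middle, springs back up if let go before about half-way, and past half-way snaps down and stays
- small_tub: bystander: smaller steel tub of the same make, 112 x 92 x 71 mm high, its lid already shut; origin at the centre of its underside
- scoop: bystander: aluminium hand scoop, 160 mm long, 30 mm high, lying on the counter; origin on the counter under its blade
- jar: bystander: lidded jar, 60 mm across, 85 mm high; origin at the centre of its underside
- tape_roll: bystander: cardboard ring, 68 mm across, 22 mm high; origin at the centre of its underside
- bowl: bystander: steel bowl, 130 mm across, 50 mm high; origin at the centre of its underside
- gift_box: bystander: closed cardboard box, 130 x 90 x 55 mm high; origin at the centre of its underside
- can: bystander: can, 72 mm across, 100 mm high; origin at the centre of its underside
There are look-alikes about, which are no part of the job. What is shaped like the tub but purple or turquoise is not meant.

How it is judged:
By the outcome, as a careful person would: the job done as asked, in the order asked, and still so for the second after the job is handed in, with the robot touching nothing.
It also fails if it takes over 45 s, if anything falls off the work surface, if the arm or the gripper's body presses on something with over 40 N, if the wrist force passes 120 N, or if a joint passes its speed limit or range.

ROBOT

A 7-joint arm with a two-finger parallel gripper is mounted at the origin on the work surface. World frame = base frame: x ahead of the robot, y to its left, z up, the work surface at z = 0. Lengths are in m, angles in rad, forces in N, time in s.
With the tool pointing down it reaches from about 0.35 to 0.9 m from the base axis. Payload 8.1 kg.
Tool frame: the origin (TCP) lies midway between the tips of the shut fingers; the grasp point (between the pads) lies 19 mm behind it; z points along the fingers, y is the direction in which the jaws open and shut (so a half turn about z gives the same grasp; the last joint's range is limited). The gripper opens to 85 mm and grips with 20 to 120 N. Pads are 22 mm wide; open, the fingers measure 114 mm over their backs; the gripper's body (76 mm by 85 mm) begins 54 mm behind the grasp point. The pads swing forward as they close: fully open they stand 13 mm farther back than shut.
Start: joints at [-1.427, 0.434, 0.025, 1.573, -0.012, 1.134, -0.075], TCP at [0.153, 0.606, 0.231] pointing down, gripper open.
Joint ranges: [-2.62, 2.62], [-0.44, 2.09], [-1.27, 1.32], [0.08, 2.57], [-1.32, 4.46], [0.12, 2], [-2.74, 2.74]. Speed limits (rad/s): [2.22, 2.22, 3.01, 3.01, 3.14, 3.14, 3.14].

INTERFACE

Orientations are given as a unit quaternion [x, y, z, w].
In Python, from rig import read_state, eyes, order, silhouettes, place_of gives the robot as it stands.
- The arm moves only by the shell command python3 -m crank 'ROWS' [OPENING] [FORCE]. ROWS is JSON, a list of rows, each a list of 6 numbers: the shift along the tool's x, y, z in mm, then the turn, a rotation vector about the tool's x, y, z in degrees. In form: [[tx, ty, tz, ax, ay, az], ...]. A call has 1 to 20 rows; each row shifts and turns the commanded pose from where the row before left it, along the tool's axes as they then stand; what a row does not reach is not made up. A row lasts 1/10 s, in which the tool goes at most 50 mm and 8.59 degrees, less where a joint would pass 70% of its speed; a pose out of reach is approached as far as the arm can. A call with a gripper value outside its range is refused whole. OPENING is the opening, from 0 (shut) to 1 (fully open), set as the call begins (- or left out, the last holds). The fingers move at their own pace and stop on an object; FORCE is the grip in N (left out, the last holds). Time passes only in rows, so rows that do not move let the fingers close. It gives the time, the measured TCP pose, the force and the opening at its end, in the units of the state.
- read_state(): the state, without advancing time (a new reading comes with each control period).
- eyes.capture(name): name is "scene" or "top" or "wrist"; returns a dict with "image" (384x512x3 uint8, blue, green, red), "fovy" (degrees; the focal length in pixels is half the picture's height over the tangent of half this angle, whatever the lens; pixels are square), "cx", "cy" (the principal point, pixels), "extrinsics" (4x4, takes a point from world to camera coordinates); the wrist camera has in their place "T_tool_cam" (4x4, takes a point from camera to tool coordinates, whose origin is the TCP and whose axes are the flange's). Camera axes: x right, y down, z forward; pixel columns grow to the right and rows downward; lengths in m; the calibration is good to about 2 mm. The wrist camera is an equidistant fisheye: a pixel r from the principal point sees the ray r / f radians off the axis. A picture is of the moment at which its call begins: read the wrist's pose just before it. There is no depth.
- order.finish_job(): hands the job in, once; it reports no verdict.
Trained networks look in a picture, given as the dict that the camera call returned (one of the last four; its "shot" number tells which), for a name from the list of things; names that differ only in an ending like _2 or _b are one class to them, and where a whole thing is asked for, a point or a joint stands for the part that bears it (a point fixed in the world has none). Each returns a list of dicts, best first, with "score" (0 to 1); they miss things now and then, are a little off and sometimes report something else, mostly with a low value. They report only what shows in the picture. A call takes as long as a camera call. They do not tell look-alikes from the thing itself.
- silhouettes(picture, target): "mask" (384x512 bool, what is visible of it) and "box" ([centre column, centre row, width, height] as shares, 0 to 1, of the picture: columns of its width, rows of its height, round what is visible of it).
- place_of(picture, target): "point" ([column, row] as shares, 0 to 1, of the picture: columns of its width, rows of its height: a listed point, or the origin of a listed thing).
The state is a dict: "t": time; "joint_positions": joint angles; "joint_velocities": joint speeds; "effort": joint torques, N m; "position": TCP position; "eef_rot": TCP orientation; "ft_force": force on the tool from outside, world axes, zero at the start; "moment": the same for the moment, N m; "width": finger opening in m.
Only numpy, scipy, OpenCV 4.12 (cv2) and the standard library are available. Lean on these libraries where they do the work, as an engineer would, in place of code of your own. Each camera call takes 0.05 s, during which the arm holds its last target.

## Working session

There is one attempt and no reset: what is moved stays moved. The work goes in short steps, Python scripts to look and compute and a shell command to move; the robot and the scene stay as the last step left them, time stands still between calls to the robot, and variables do not carry over. Pictures are saved under pics/ and viewed, and the job is handed in when it is done.

```bash
ls; mkdir -p pics
python3 - <<'E'
from rig import read_state, eyes, silhouettes, place_of
import cv2
s=read_state();print(s)
for n in ["scene","top"]:
    p=eyes.capture(n);cv2.imwrite(f"pics/{n}0.png",p["image"])
    print(n,p["fovy"],p["cx"],p["cy"],p["extrinsics"].tolist() if hasattr(p["extrinsics"],'tolist') else p["extrinsics"])
    for t in ["tub","tabbed_press","second_press","opposite_press","fourth_press"]:
        print(t,[(round(d["score"],2),[round(d["point"][0]*512,1),round(d["point"][1]*384,1)]) for d in place_of(p,t)])
E
```

```text
pics
{'t': 0.0, 'joint_positions': array([-1.4265974 ,  0.43519291,  0.02495571,  1.57405797, -0.01161393,
        1.13400202, -0.07506387]), 'joint_velocities': array([-1.29676269e-03, -8.32761277e-06, -5.82004257e-04, -4.44979156e-04,
        1.61162334e-03,  4.91714712e-04,  1.70657619e-03]), 'effort': array([-1.47641017e-04, -6.70459914e+01,  1.02460150e+00, -3.16221428e+01,
        1.54376705e-02,  1.24746154e-02,  3.80075687e-05]), 'position': array([0.15260874, 0.60558151, 0.23055958]), 'eef_rot': array([ 1.23098154e-01,  9.92394211e-01, -7.56844106e-04, -3.45971493e-05]), 'ft_force': array([-0.24395498, -0.23349415, -0.65967431]), 'moment': array([ 0.0275012 ,  0.00774   , -0.02744369]), 'width': 0.08566815654034647}
scene 52.12265284798299 244.9913714127399 189.1400667613958 [[0.4225906212691833, 0.9062389866237814, 0.012168234811472911, -0.21980769888927892], [0.5416260394114408, -0.2417567270416772, -0.8051055324375633, -0.21348726056848027], [-0.7266762692195211, 0.34682067996761295, -0.5930067585618232, 1.77815917429555], [0.0, 0.0, 0.0, 1.0]]
tub [(0.86, [267.3, 159.7])
[... 436 characters left out ...]
561 256.19061707108335 192.14060604953684 [[-0.015088196596235465, -0.9998731349267422, -0.005104936360238992, 0.0053531684953259644], [-0.9948922718170212, 0.015522274959922915, -0.0997417989552762, 0.5186575250860567], [0.09980838543048141, 0.003573937861420055, -0.9950002578722895, 1.315708560597237], [0.0, 0.0, 0.0, 1.0]]
tub [(0.59, [184.6, 274.1]), (0.57, [330.3, 278.9])]
tabbed_press [(0.86, [329.5, 251.2]), (0.6, [180.8, 254.0])]
second_press [(0.82, [252.1, 149.7]), (0.63, [315.5, 291.4]), (0.61, [148.3, 280.9])]
opposite_press [(0.8, [344.8, 301.4]), (0.67, [172.4, 304.4]), (0.62, [241.1, 183.6])]
fourth_press [(0.76, [284.6, 197.7]), (0.76, [358.7, 263.4]), (0.62, [202.1, 274.5])]
```

Run:
```python
import cv2
for n in ["scene","top"]:
    i=cv2.imread(f"pics/{n}0.png");cv2.imwrite(f"pics/{n}0b.png",cv2.resize(i,(800,600),interpolation=cv2.INTER_CUBIC))
```

```text
(no output)
```

View pics/scene0b.png

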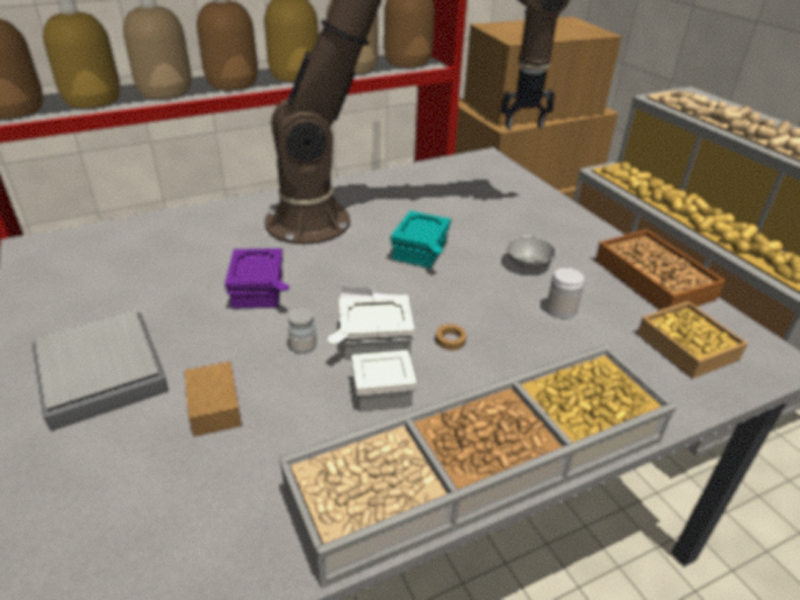

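View pics/top0b.png

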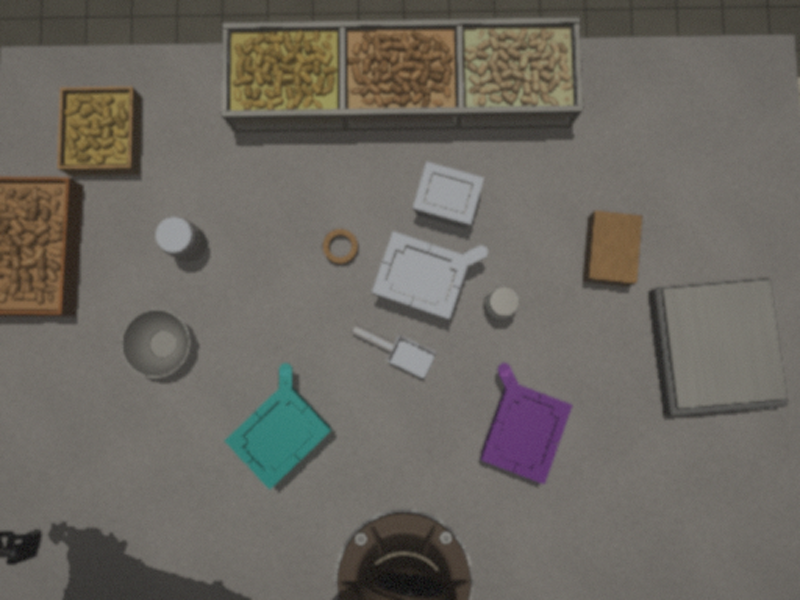

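The white tub is at about (420,275) in the enlarged top view, and its tab is at about (480,255). The second corner is upper left, the opposite corner lower left and the fourth lower right. I'll zoom in and measure.

```bash
cat > h.py <<'E'
import numpy as np, cv2
from scipy.spatial.transform import Rotation as R
def f_of(p): return 192/np.tan(np.radians(p["fovy"])/2)
def proj(p,X):
    X=np.atleast_2d(X);E=np.array(p["extrinsics"]);c=X@E[:3,:3].T+E[:3,3];f=f_of(p)
    return np.c_[f*c[:,0]/c[:,2]+p["cx"],f*c[:,1]/c[:,2]+p["cy"]]
def unproj(p,uv,z):
    E=np.array(p["extrinsics"]);f=f_of(p)
    d=np.array([(uv[0]-p["cx"])/f,(uv[1]-p["cy"])/f,1])@E[:3,:3]
    o=-E[:3,:3].T@E[:3,3];return o+d*(z-o[2])/d[2]
def wproj(p,s,X):
    X=np.atleast_2d(X);Rt=R.from_quat(s["eef_rot"]).as_matrix();t=(X-s["position"])@Rt
    T=np.array(p["T_tool_cam"]);c=(t-T[:3,3])@T[:3,:3];f=f_of(p)
    rr=np.hypot(c[:,0],c[:,1]);th=np.arctan2(rr,c[:,2]);k=f*th/np.maximum(rr,1e-9)
    return np.c_[p["cx"]+k*c[:,0],p["cy"]+k*c[:,1]]
def wunproj(p,s,uv,z):
    f=f_of(p);d=np.array([uv[0]-p["cx"],uv[1]-p["cy"]]);r=np.hypot(*d);th=r/f
    c=np.array([*(d/max(r,1e-9)*np.sin(th)),np.cos(th)])
    T=np.array(p["T_tool_cam"]);Rt=R.from_quat(s["eef_rot"]).as_matrix()
    v=Rt@(T[:3,:3]@c);o=s["position"]+Rt@T[:3,3];return o+v*(z-o[2])/v[2]
def tubpts(x,y,a,L): 
    c,s=np.cos(a),np.sin(a);L=np.array(L,float)
    return np.c_[x+c*L[:,0]-s*L[:,1],y+s*L[:,0]+c*L[:,1],L[:,2]]
E
python3 - <<'E'
from h import *
from rig import *
p=eyes.capture("top")
for t in ["tub","tabbed_press","second_press","opposite_press","fourth_press"]:
  for d in place_of(p,t):
    uv=[d["point"][0]*512,d["point"][1]*384]; print(t,round(d["score"],2),np.round(uv,1),unproj(p,uv,0 if t=="tub" else .079).round(4))
for d in silhouettes(p,"tub"):
    m=d["mask"].astype(np.uint8); c,_=cv2.findContours(m,0,2); c=max(c,key=cv2.contourArea); print(d["score"],cv2.minAreaRect(c),m.sum())
im=p["image"][130:225,220:330]; cv2.imwrite("pics/z.png",cv2.resize(im,None,fx=6,fy=6,interpolation=cv2.INTER_CUBIC))
p=eyes.capture("scene")
im=p["image"][170:265,190:290]; cv2.imwrite("pics/z2.png",cv2.resize(im,None,fx=6,fy=6,interpolation=cv2.INTER_CUBIC))
E
```

```text
tub 0.97 [266.9 179.8] [ 0.5584 -0.0355  0.    ]
tub 0.93 [330.8 278.5] [ 0.2607 -0.2196  0.    ]
tub 0.84 [181.9 273.7] [0.2812 0.2218 0.    ]
tabbed_press 0.91 [183.8 251.6] [0.3485 0.2032 0.079 ]
tabbed_press 0.78 [328.6 248.5] [ 0.3511 -0.2038  0.079 ]
tabbed_press 0.54 [293.6 166.9] [ 0.5843 -0.1109  0.079 ]
tabbed_press 0.48 [389.9 161.8] [ 0.5946 -0.3866  0.079 ]
second_press 0.62 [314.2 289.6] [ 0.2381 -0.1602  0.079 ]
second_press 0.61 [253.4 152.2] [0.6287 0.0035 0.079 ]
second_press 0.57 [151.2 281.2] [0.2678 0.2944 0.079 ]
opposite_press 0.72 [172.3 305.9] [0.1993 0.2351 0.079 ]
opposite_press 0.69 [242.5 181.9] [0.5433 0.0359 0.079 ]
opposite_press 0.54 [344.4 304. ] [ 0.1976 -0.2429  0.079 ]
fourth_press 0.77 [201.7 275.5] [0.2815 0.1532 0.079 ]
fourth_press 0.69 [359.9 260.9] [ 0.3154 -0.2902  0.079 ]
fourth_press 0.59 [283.  193.9] [ 0.5072 -0.0789  0.079 ]
0.79 ((334.23980712890625, 270.728515625), (52.064876556396484, 64.17298889160156), 19.653823852539062) 2476
0.72 ((258.44378662109375, 155.88668823242188), (16.346643447875977, 29.698486328125), 73.0724868774414) 253
0.63 ((177.50894165039062, 272.50927734375), (51.98304748535156, 64.29753112792969), 46.041622161865234) 2509
0.56 ((274.7500305175781, 173.75), (61.34817886352539, 52.177581787109375), 18.434947967529297) 2325
0.51 ((250.69546508789062, 222.20962524414062), (53.38430404663086, 18.415721893310547), 25.201122283935547) 664
```

View pics/z.png

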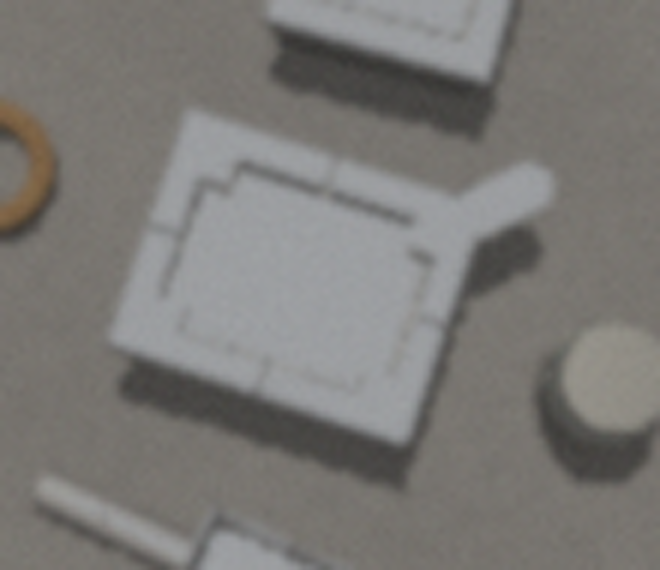

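View pics/z2.png

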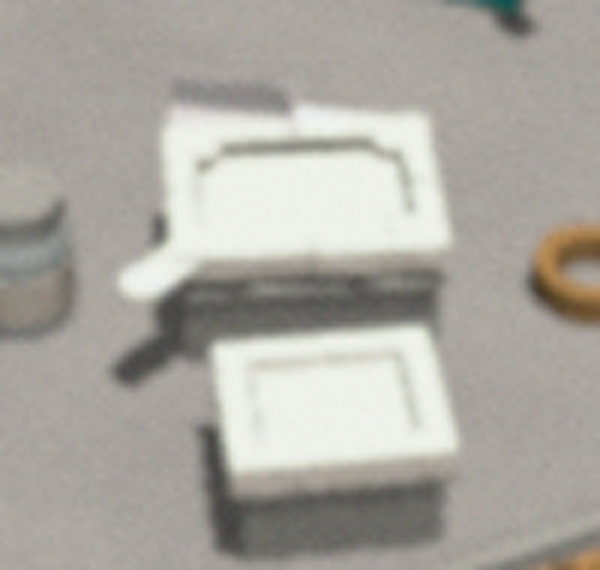

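Run:
```python
from h import *
from rig import *
from scipy.optimize import least_squares
p=eyes.capture("top");q=eyes.capture("scene")
z=np.array([[486,197],[188,108],[110,345],[408,443]],float)
uv=(z+.5)/6-.5+[220,130]
L=[[.075,.06,.079],[-.075,.06,.079],[-.075,-.06,.079],[.075,-.06,.079]]
r=least_squares(lambda v:(proj(p,tubpts(*v,L))-uv).ravel(),[.56,-.035,-1.8+3.14+1.57])
print(r.x,np.degrees(r.x[2]),r.fun.round(1))
P=[[.06,.045,.079],[-.06,.045,.079],[-.06,-.045,.079],[.06,-.045,.079]]
print(tubpts(*r.x,P).round(4))
np.save("pose.npy",r.x)
def dr(cam,off,n):
    x0,y0,w,h=off;im=cv2.resize(cam["image"][y0:y0+h,x0:x0+w],None,fx=6,fy=6,interpolation=cv2.INTER_CUBIC)
    a=((proj(cam,tubpts(*r.x,L))-[x0,y0]+.5)*6-.5).astype(int);cv2.polylines(im,[a],True,(0,0,255),1)
    for b in ((proj(cam,tubpts(*r.x,P))-[x0,y0]+.5)*6-.5).astype(int): cv2.circle(im,tuple(int(k) for k in b),3,(255,0,0),-1)
    return im
cv2.imwrite("pics/o1.png",dr(p,(220,130,110,95),0));cv2.imwrite("pics/o2.png",dr(q,(190,170,100,95),0))
s=read_state()
# tool shift needed to hover over centre
Rt=R.from_quat(s["eef_rot"]).as_matrix();print("t",s["t"],Rt.round(3))
print((np.array([r.x[0],r.x[1],.23])-s["position"])@Rt)
```

```text
[ 0.56191209 -0.04076962  4.38771075] 251.39730783702575 [-0.1  0.7 -0.3 -0.1 -0.1 -0.1  0.5 -0.5]
[[ 0.5854 -0.112   0.079 ]
 [ 0.6237  0.0017  0.079 ]
 [ 0.5384  0.0305  0.079 ]
 [ 0.5001 -0.0833  0.079 ]]
t 1.1 [[-0.97   0.244  0.   ]
 [ 0.244  0.97   0.   ]
 [-0.     0.    -1.   ]]
[-0.55487874 -0.527196    0.00130046]
```

View pics/o1.png

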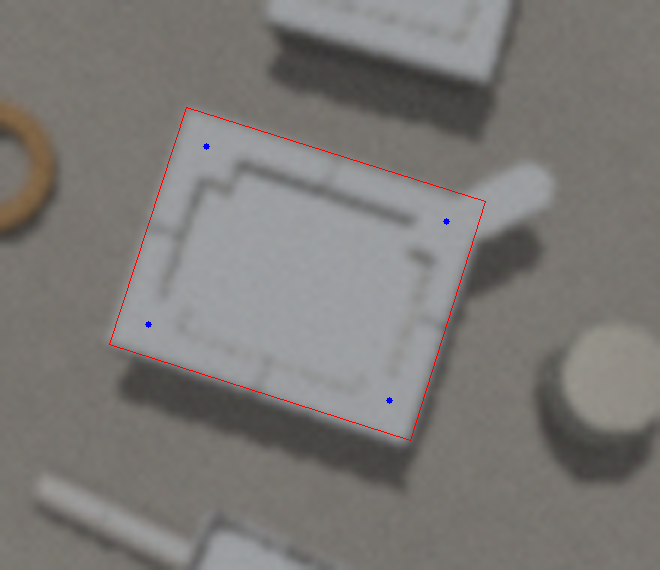

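View pics/o2.png

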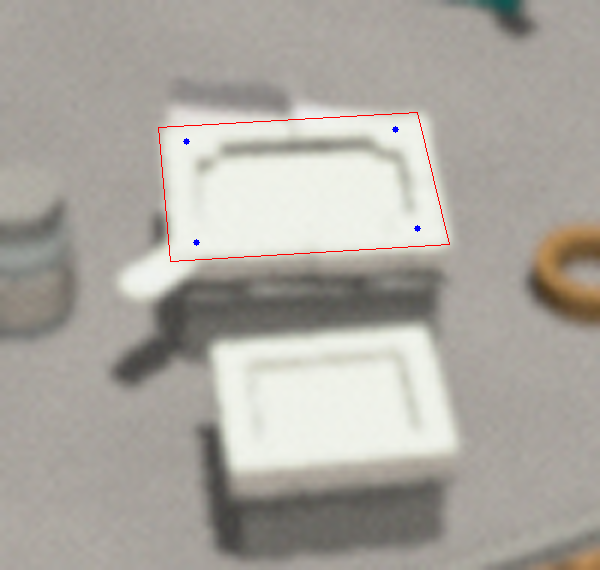

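The fit agrees with both views to about 2 mm. Next I'll move above the tub with the fingers shut.

```bash
python3 -m crank '[[-15,-14,0,0,0,0],[-28,-27,0,0,0,0],[-30,-28,0,0,0,0],[-30,-28,0,0,0,0],[-30,-28,0,0,0,0],[-30,-28,0,0,0,0],[-30,-29,0,0,0,0],[-30,-29,0,0,0,0],[-30,-29,0,0,0,0],[-30,-29,0,0,0,0],[-30,-29,0,0,0,0],[-30,-29,0,0,0,0],[-30,-29,0,0,0,0],[-30,-29,0,0,0,0],[-30,-28,0,0,0,0],[-30,-28,0,0,0,0],[-30,-28,0,0,0,0],[-27,-25,0,0,0,0],[-15,-13,0,0,0,0],[0,0,0,0,0,0]]' 0 40
python3 - <<'E'
from h import *
from rig import *
s=read_state();p=eyes.capture("wrist");v=np.load("pose.npy")
print(s["t"],s["position"],s["eef_rot"],s["width"],s["ft_force"])
L=[[.075,.06,.079],[-.075,.06,.079],[-.075,-.06,.079],[.075,-.06,.079]]
P=[[.06,.045,.079],[-.06,.045,.079],[-.06,-.045,.079],[.06,-.045,.079]]
cv2.imwrite("pics/w0raw.png",p["image"])
im=cv2.resize(p["image"],None,fx=1.5,fy=1.5,interpolation=cv2.INTER_CUBIC)
cv2.polylines(im,[(wproj(p,s,tubpts(*v,L))*1.5).astype(int)],True,(0,0,255),1)
for b in wproj(p,s,tubpts(*v,P)): cv2.circle(im,tuple(int(k*1.5) for k in b),3,(255,0,0),-1)
cv2.imwrite("pics/w0.png",im)
for t in ["tabbed_press","second_press","opposite_press","fourth_press"]:
  for d in place_of(p,t):
    uv=[d["point"][0]*512,d["point"][1]*384]; print(t,round(d["score"],2),np.round(uv,1),wunproj(p,s,uv,.079).round(4))
E
```

```text
t: 3.1
position: [0.5488, -0.0197, 0.2314]
eef_rot: [0.125, 0.992, -0.001, 0.001]
ft_force: [-0.5, 0.1, 0.4]
width: -0.0001
3.1 [ 0.54877826 -0.01969004  0.23138751] [ 1.25447338e-01  9.92099842e-01 -7.27375473e-04  5.83733734e-04] -0.000146613320191534 [-0.4681125   0.14516607  0.44937   ]
tabbed_press 0.95 [59.2 57.6] [ 0.3506 -0.2046  0.079 ]
tabbed_press 0.86 [185.6 228.3] [ 0.5836 -0.1138  0.079 ]
second_press 0.66 [296.4 235.9] [0.6226 0.0028 0.079 ]
opposite_press 0.78 [307.  157.2] [0.5397 0.032  0.079 ]
fourth_press 0.71 [188.7 147.2] [ 0.4991 -0.0816  0.079 ]
fourth_press 0.7 [11.  61.6] [ 0.3167 -0.2849  0.079 ]
fourth_press 0.46 [364.  198.2] [0.5987 0.0847 0.079 ]
```

View pics/w0.png

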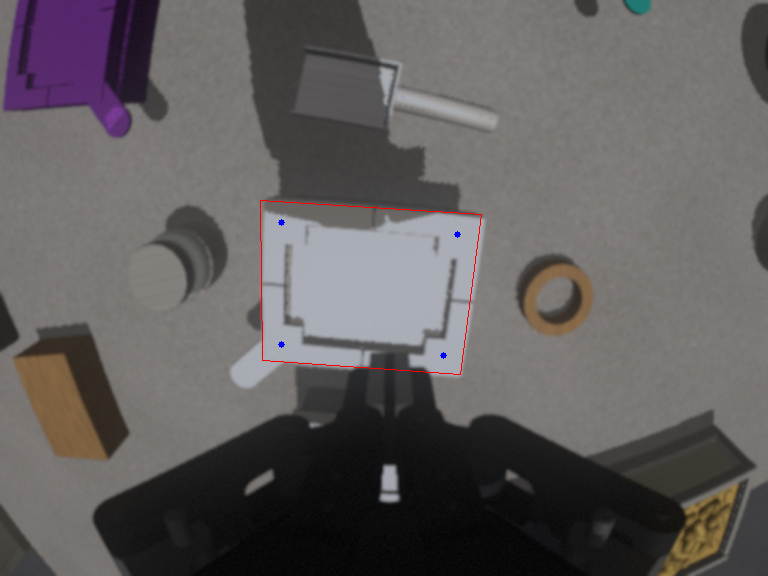

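The wrist view agrees: the fitted outline lies on the lid, the blue press points sit on the corner sections, and the tab is at lower left (250,365). Next I'll work out the shifts to each corner.

```bash
cat > go.py <<'E'
from h import *
from rig import *
T={"tab":[.5845,-.113],"sec":[.623,.002],"opp":[.539,.031],"fou":[.4995,-.0825]}
s=read_state();Rt=R.from_quat(s["eef_rot"]).as_matrix()
print(s["t"],s["position"].round(4),s["ft_force"].round(2))
for k,v in T.items(): print(k,(1000*((np.array([*v,.090])-s["position"])@Rt)).round(1))
E
python3 go.py
```

```text
3.35 [ 0.5471 -0.0149  0.2313] [-0.44  0.17  0.65]
tab [-60.1 -86.2 141.2]
sec [-69.6  34.7 141.3]
opp [ 18.9  42.5 141.3]
fou [ 29.7 -77.2 141.3]
```

```bash
python3 -m crank '[[-10,-15,10,0,0,0],[-15,-20,20,0,0,0],[-15,-20,25,0,0,0],[-12,-18,25,0,0,0],[-8,-13,20,0,0,0],[0,0,20,0,0,0],[0,0,6,0,0,0],[0,0,0,0,0,0],[0,0,0,0,0,0],[0,0,0,0,0,0]]'; python3 go.py
```

```text
t: 4.35
position: [0.5855, -0.1138, 0.1065]
eef_rot: [0.123, 0.992, 0.0, 0.001]
ft_force: [0.2, 0.8, 1.1]
width: -0.0
4.35 [ 0.5855 -0.1138  0.1065] [0.22 0.78 1.12]
tab [ 1.2  0.5 16.5]
sec [ -8.2 121.4  16.6]
opp [ 80.4 129.1  16.5]
fou [91.   9.4 16.4]
```

```bash
python3 -m crank '[[1,0,8,0,0,0],[0,0,8,0,0,0],[0,0,6,0,0,0],[0,0,3,0,0,0],[0,0,2,0,0,0],[0,0,2,0,0,0],[0,0,2,0,0,0],[0,0,2,0,0,0],[0,0,1,0,0,0],[0,0,1,0,0,0],[0,0,0,0,0,0],[0,0,0,0,0,0],[0,0,0,0,0,0]]'
```

```text
t: 5.65
position: [0.5845, -0.1147, 0.071]
eef_rot: [0.123, 0.992, -0.0, 0.001]
ft_force: [-1.6, -0.9, 6.5]
width: -0.0
```

```bash
python3 -m crank '[[0,0,1,0,0,0],[0,0,1,0,0,0],[0,0,0,0,0,0],[0,0,0,0,0,0]]'
```

```text
t: 6.05
position: [0.5848, -0.1149, 0.0705]
eef_rot: [0.123, 0.992, 0.0, 0.001]
ft_force: [-6.2, 0.4, 22.7]
width: -0.0001
```

The stop is firm (z 70.5 mm, 23 N). I'll lift off and look to confirm.

```bash
python3 -m crank '[[0,0,-4,0,0,0],[0,0,-8,0,0,0],[0,0,-14,0,0,0],[0,0,-10,0,0,0],[15,1,0,0,0,0],[25,3,0,0,0,0],[25,3,0,0,0,0],[15,2,0,0,0,0],[10,0,0,0,0,0],[0,0,0,0,0,0],[0,0,0,0,0,0]]'
cat > look.py <<'E'
import sys
from h import *
from rig import *
n=sys.argv[1]; v=np.load("pose.npy");s=read_state();w=eyes.capture("wrist");q=eyes.capture("scene")
L=[[.075,.06,.079],[-.075,.06,.079],[-.075,-.06,.079],[.075,-.06,.079]]
im=cv2.resize(q["image"][170:265,190:290],None,fx=4,fy=4,interpolation=cv2.INTER_CUBIC)
wi=cv2.resize(w["image"],(512,384)); o=np.zeros((384,800,3),np.uint8);
cv2.polylines(wi,[wproj(w,s,tubpts(*v,L)).astype(int)],True,(0,0,255),1)
o[:,:400]=im[:384-4+4][:384] if im.shape[0]>=384 else cv2.copyMakeBorder(im,0,384-im.shape[0],0,0,0)
o[:,400:]=wi[:,60:460]; cv2.imwrite(f"pics/{n}.png",o)
E
python3 go.py; python3 look.py l1
```

```text
t: 7.15
position: [0.4997, -0.0836, 0.1048]
eef_rot: [0.123, 0.992, -0.0, 0.001]
ft_force: [0.4, -0.3, -0.1]
width: -0.0002
7.15 [ 0.4997 -0.0836  0.1048] [ 0.43 -0.33 -0.05]
tab [-89.4  -7.7  14.9]
sec [-98.6 113.2  14.9]
opp [-10.1 120.8  14.8]
fou [ 0.5  1.1 14.8]
```

View pics/l1.png

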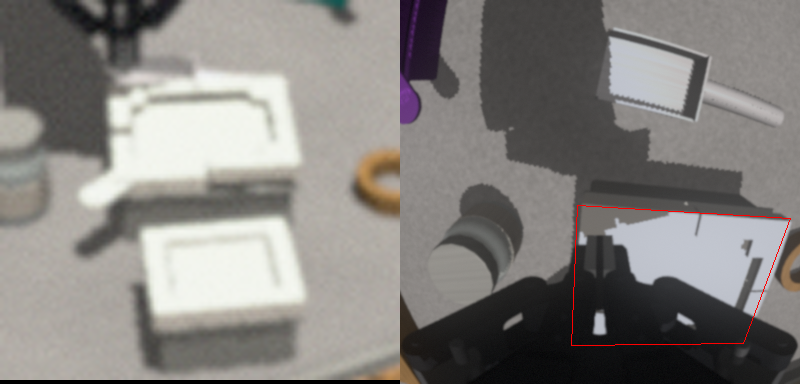

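The tab corner is visibly down: the step and missing gasket show at (150,185) in the left view, and the tub hasn't moved. Next is the fourth corner.

```bash
python3 -m crank '[[0,1,8,0,0,0],[0,0,8,0,0,0],[0,0,6,0,0,0],[0,0,2,0,0,0],[0,0,2,0,0,0],[0,0,2,0,0,0],[0,0,2,0,0,0],[0,0,2,0,0,0],[0,0,1,0,0,0],[0,0,1,0,0,0],[0,0,1,0,0,0],[0,0,1,0,0,0],[0,0,0,0,0,0],[0,0,0,0,0,0]]'
```

```text
t: 8.65
position: [0.499, -0.083, 0.0703]
eef_rot: [0.124, 0.992, 0.0, 0.0]
ft_force: [-10.8, -0.5, 33.9]
width: 0.0001
```

```bash
python3 -m crank '[[0,0,-4,0,0,0],[0,0,-8,0,0,0],[0,0,-14,0,0,0],[0,0,-10,0,0,0],[-1,15,0,0,0,0],[-3,30,0,0,0,0],[-3,35,0,0,0,0],[-3,25,0,0,0,0],[0,14,0,0,0,0],[0,0,0,0,0,0],[0,0,0,0,0,0]]'; python3 go.py; python3 look.py l2
```

```text
t: 9.75
position: [0.5372, 0.0298, 0.104]
eef_rot: [0.123, 0.992, -0.0, -0.0]
ft_force: [-0.2, -1.0, 0.9]
width: 0.0
9.75 [0.5372 0.0298 0.104 ] [-0.22 -1.05  0.92]
tab [ -80.8 -126.9   14.1]
sec [-90.   -5.9  13.9]
opp [-1.5  1.6 14. ]
fou [   9.1 -118.1   14.1]
```

View pics/l2.png

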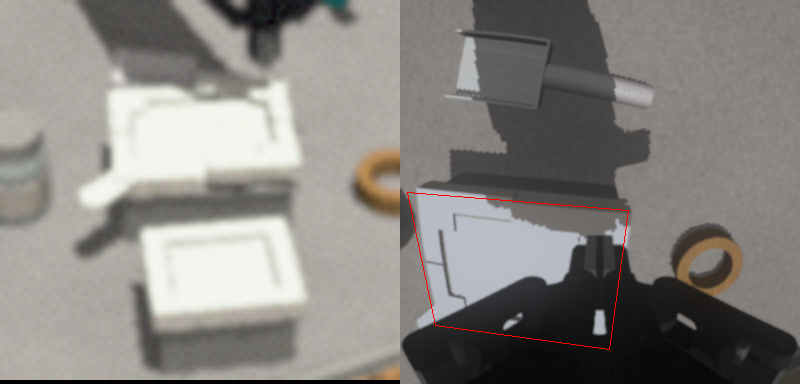

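```bash
python3 -m crank '[[-1,1,8,0,0,0],[0,0,8,0,0,0],[0,0,6,0,0,0],[0,0,2,0,0,0],[0,0,2,0,0,0],[0,0,2,0,0,0],[0,0,2,0,0,0],[0,0,2,0,0,0],[0,0,1,0,0,0],[0,0,1,0,0,0],[0,0,1,0,0,0],[0,0,0,0,0,0],[0,0,0,0,0,0]]'
```

```text
t: 11.15
position: [0.5397, 0.0322, 0.0707]
eef_rot: [0.123, 0.992, 0.001, 0.001]
ft_force: [-7.6, 7.8, 28.9]
width: -0.0003
```

```bash
python3 -m crank '[[0,0,-4,0,0,0],[0,0,-8,0,0,0],[0,0,-14,0,0,0],[0,0,-10,0,0,0],[-15,-1,0,0,0,0],[-25,-2,0,0,0,0],[-25,-3,0,0,0,0],[-15,-2,0,0,0,0],[-9,0,0,0,0,0],[0,0,0,0,0,0],[0,0,0,0,0,0]]'; python3 go.py; python3 look.py l3
```

```text
t: 12.25
position: [0.6226, 0.0021, 0.1051]
eef_rot: [0.123, 0.992, 0.0, -0.0]
ft_force: [-0.9, 0.4, 0.2]
width: -0.0
12.25 [0.6226 0.0021 0.1051] [-0.9   0.42  0.15]
tab [   8.8 -120.9   15.1]
sec [-0.5  0.  15.1]
opp [88.1  7.6 15.2]
fou [  98.7 -112.1   15.2]
```

View pics/l3.png

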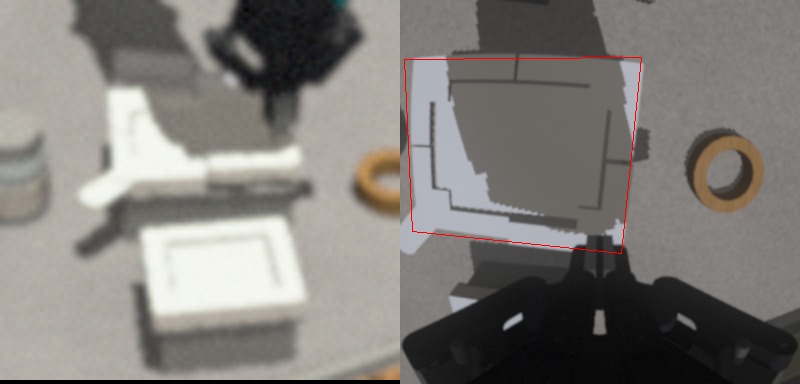

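```bash
python3 -m crank '[[0,0,8,0,0,0],[0,0,8,0,0,0],[0,0,6,0,0,0],[0,0,2,0,0,0],[0,0,2,0,0,0],[0,0,2,0,0,0],[0,0,2,0,0,0],[0,0,2,0,0,0],[0,0,1,0,0,0],[0,0,1,0,0,0],[0,0,1,0,0,0],[0,0,1,0,0,0],[0,0,0,0,0,0],[0,0,0,0,0,0]]'
```

```text
t: 13.75
position: [0.6256, 0.0022, 0.0709]
eef_rot: [0.123, 0.992, 0.001, 0.002]
ft_force: [3.9, 3.1, 14.2]
width: -0.0001
```

```bash
python3 -m crank '[[0,0,1,0,0,0],[0,0,0,0,0,0],[0,0,0,0,0,0]]';  python3 -m crank '[[0,0,-4,0,0,0],[0,0,-8,0,0,0],[0,0,-14,0,0,0],[0,0,-25,0,0,0],[0,0,-35,0,0,0],[15,0,-35,0,0,0],[25,0,-20,0,0,0],[30,30,-10,0,0,0],[30,40,0,0,0,0],[30,40,0,0,0,0],[30,40,0,0,0,0],[30,40,0,0,0,0],[15,20,0,0,0,0],[0,0,0,0,0,0],[0,0,0,0,0,0],[0,0,0,0,0,0]]'
python3 - <<'E'
from h import *
from rig import *
v=np.load("pose.npy")
L=[[.075,.06,.071],[-.075,.06,.071],[-.075,-.06,.071],[.075,-.06,.071]]
s=read_state();o=[]
p=eyes.capture("top");q=eyes.capture("scene");w=eyes.capture("wrist")
for c,(x,y) in ((p,(220,130)),(q,(185,170))):
    im=cv2.resize(c["image"][y:y+95,x:x+100],None,fx=4,fy=4,interpolation=cv2.INTER_CUBIC)
    if c is p: cv2.polylines(im,[((proj(c,tubpts(*v,L))-[x,y])*4+1.5).astype(int)],True,(0,0,255),1)
    o.append(im)
cv2.imwrite("pics/f1.png",np.hstack(o));cv2.imwrite("pics/f2.png",cv2.resize(w["image"],(800,600)));cv2.imwrite("pics/f3.png",cv2.resize(p["image"],(800,600)))
E
```

```text
t: 14.05
position: [0.6267, 0.0023, 0.0709]
eef_rot: [0.123, 0.992, 0.001, 0.003]
ft_force: [2.8, 0.1, 12.9]
width: -0.0003
t: 15.65
position: [0.4765, 0.2539, 0.2197]
eef_rot: [0.124, 0.992, -0.0, 0.0]
ft_force: [-0.1, -0.5, 0.5]
width: -0.0002
```

View pics/f1.png

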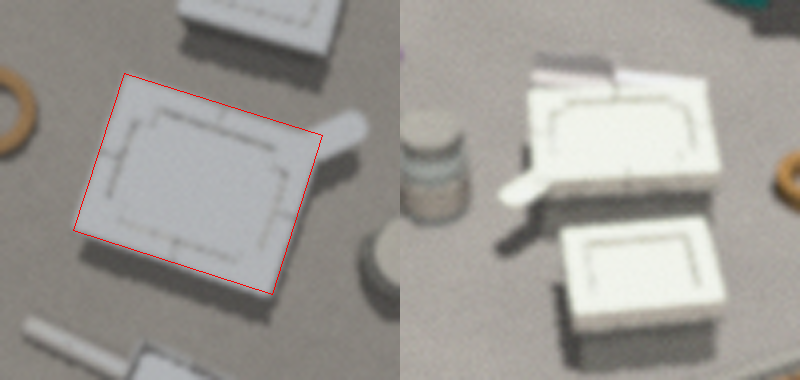

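View pics/f2.png

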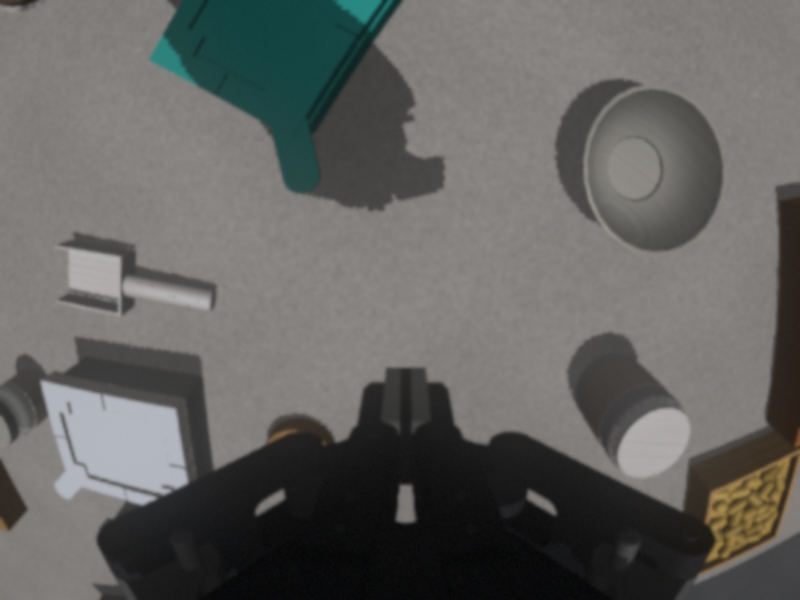

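View pics/f3.png

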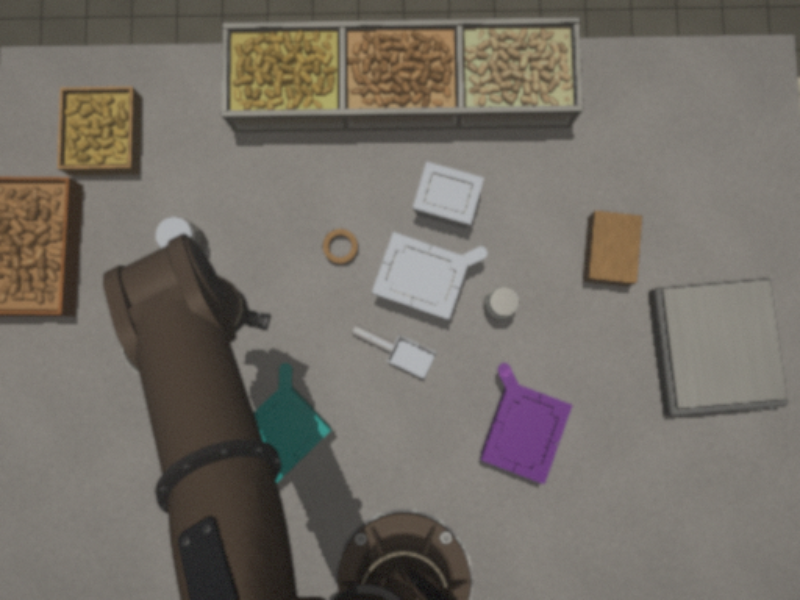

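All four sections are level, with no gasket or step visible in the scene view. The tub still matches its original outline, and everything else in the top view is where it was. The arm is clear, so I'm handing in.

```bash
python3 -c "
from rig import *
print(order.finish_job(), read_state()['t'])"
```

```text
the job is handed in; nothing more can be done
the job is handed in; nothing more can be done
```

I pressed all four corners of the white-lidded steel tub down with shut fingers: the pull-tab corner first, then fourth, opposite and second. The job was handed in at about 16 s, with the arm clear of everything.

- **Corners:** each press ended at a fingertip height of 70.3–70.9 mm, against 71 mm for shut. Three of them stopped firmly at 23–34 N. The last corner, second, held at only 13–14 N and the fingertip slid about 3 mm along x. Its height and the final picture both show it down.
- **Final pictures:** the rim is level all round with no gasket showing. The tub still matches its original outline, and the other things in the top view are where they were. The can and the turquoise look-alike were partly hidden behind the arm there, but both showed in the wrist view.

No check failed.

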